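# Sweep the glass offcuts into the red tray

## Task

Three bits of scrap glass lie on the raised steel work board: a green disc, an orange bar and a yellow square. With your fingertips, sweep all three across the board and over its edge into the empty red tray at its side (not the blue one, which holds finished beads); slide them, never pick them up. Leave the little glass bird, the amber jar and the tweezers standing or lying where they are.

Things in the scene. Friction and masses are not known exactly. Their poses are not given: they have to be found in the camera images.
- board: Fixed work board with a flat dark steel top, 220 mm along its x, 260 mm along its y, top 40 mm above the bench. Origin: centre of its underside; z up. A light wooden lip, 8 mm wide, lines the near edge (x -110 to -118 mm), 10 mm above the steel; the other edges have no rim. One tray stands at its +y edge, the other at its -y edge; which is which changes.
- red_tray: Fixed, empty, open red tray with axes parallel to the board's: 240 mm along x, 90 mm along y, 26 mm high, walls and floor 3 mm, so its rim is 14 mm below the board's top. Origin: centre of its underside, 177 mm along y from the board's centre (2 mm gap to the board). The offcuts belong in it.
- blue_tray: Fixed open blue tray, same size and origin as the red one, at the other y edge of the board; glass beads are fixed in it. No offcut belongs in it.
- green_disc: Loose bright green glass disc, 26 mm diameter, 10 mm thick, lying flat on the board, about 14 g. Origin at its centre.
- orange_bar: Loose orange glass bar, 32 mm (its x) by 18 mm (its y) by 12 mm thick, lying flat on the board, about 17 g. Origin at its centre.
- yellow_square: Loose yellow glass square, 22 by 22 mm, 12 mm thick, lying flat on the board, about 15 g. Origin at its centre.
- bird: Loose bystander: little blue glass bird on a white round foot of 32 mm diameter, 54 mm tall, standing on the board's far (+x) strip. Origin: centre of its underside.
- frit_jar: Loose bystander: amber glass jar with lid, 34 mm diameter, 45 mm tall, standing on the board's far (+x) strip. Origin: centre of its underside.
- tweezers: Loose bystander: steel tweezers, about 140 mm long, 16 mm wide, 8 mm high, lying on the bench just beyond the board's far (+x) edge, along that edge. Origin: middle of the underside, x along their length.
Not all that is in view belongs to the job. What is meant by the orange_bar is not black, brown or purple, and is the smaller of those in its own colour.

How it is judged:
At the end, for the whole second after the job is handed in: The green disc, orange bar and yellow square all lie at rest within the red tray (centre inside its outline and less than 34 mm above its underside); the bird, jar and tweezers are within 15 mm of where they began and not tipped over (x of green_disc in the frame of red_tray between -0.12 and 0.12 m and y of green_disc in the frame of red_tray between -0.045 and 0.045 m and z of each of green_disc, orange_bar, yellow_square in the frame of red_tray below 0.034 m and linear speed of each of green_disc, orange_bar, yellow_square below 0.03 m/s and x of orange_bar in the frame of red_tray between -0.12 and 0.12 m and y of orange_bar in the frame of red_tray between -0.045 and 0.045 m and x of yellow_square in the frame of red_tray between -0.12 and 0.12 m and y of yellow_square in the frame of red_tray between -0.045 and 0.045 m and distance of each of bird, frit_jar, tweezers from where it was at the start of the episode below 0.015 m and angle between each of bird, frit_jar, tweezers's own z axis and vertical below 0.3 rad); the robot touches nothing.
It fails at once if an offcut is lifted more than 15 mm off the board (z of green_disc in the frame of board above 0.06 m or z of any of orange_bar, yellow_square in the frame of board above 0.061 m).
It fails at once if a bystander (bird, jar, tweezers) is moved more than 15 mm or tipped over (distance of any of bird, frit_jar, tweezers from where it was at the start of the episode above 0.015 m or angle between any of bird, frit_jar, tweezers's own z axis and vertical above 0.3 rad).
It also fails if it takes over 64 s, if anything falls off the work surface, if the arm or the gripper's body presses on something with over 40 N, if the wrist force passes 120 N, or if a joint passes its speed limit or range.

## Robot

A 7-joint arm with a two-finger parallel gripper is mounted at the origin on the work surface. World frame = base frame: x ahead of the robot, y to its left, z up, the work surface at z = 0. Lengths are in m, angles in rad, forces in N, time in s.
With the tool pointing down it reaches from about 0.4 to 0.85 m from the base axis. Payload 10.4 kg.
Tool frame: the origin (TCP) lies at the very end of the fingers, on their centre line; the grasp point (between the pads) lies 19 mm behind it; z points along the fingers, y is the direction in which the jaws open and shut (so a half turn about z gives the same grasp; the last joint's range is limited). The gripper opens to 87 mm and grips with 3 to 60 N. Pads are 19 mm wide; open, the fingers measure 117 mm over their backs; the gripper's body (75 mm by 190 mm) begins 51 mm behind the grasp point.
Start: joints at [-1.207, 0.332, -0.065, 1.46, 0.022, 1.35, -0.088], TCP at [0.236, 0.579, 0.223] pointing down, gripper open.
Joint ranges: [-2.6, 2.6], [-0.5, 2.12], [-1.47, 1.34], [0.16, 2.42], [-1.27, 4.41], [0.06, 2.06], [-2.6, 2.6]. Speed limits (rad/s): [2.22, 2.22, 2.79, 2.79, 3.14, 3.14, 3.14].

## Interface

Orientations are given as a unit quaternion [x, y, z, w].
In Python, from bench import r, eyes, job gives the robot as it stands. The module is installed in compiled form; this text tells all that it offers.
- The arm moves only by the tool play_rows, never from a script. Its argument "motion" is a list of rows, each a list of 7 numbers: the shift along the tool's x, y, z as a fraction of full scale, then the turn, a rotation vector about the tool's x, y, z as a fraction of full scale, then the opening in per cent of the stroke, from 0 (shut) to 100 (fully open). A call has 1 to 5 rows; each row is the pose to reach, as a shift and turn from the pose commanded when the call began, along the tool's axes at that moment; what a row does not reach only later rows make up. Full scale, the value 1, is 0.2 m for a shift and 90 degrees for a turn. A row lasts 1/8 s, in which the tool goes at most 62.5 mm and 10.7 degrees, less where a joint would pass 70% of its speed; a pose out of reach is approached as far as the arm can. A call with a number of a shift or a turn outside -1 to 1 is refused whole. A call with a gripper value outside its range is refused whole. The fingers move at their own pace and stop on an object; "squeeze" is the grip in N (left out, the last holds). Time passes only in rows, so rows that repeat a pose let the fingers close. It gives the time, the measured TCP pose, the force and the opening at its end, in the units of the state.
- r.read_state(): the state, without advancing time (a new reading comes with each control period).
- eyes.camera(name): name is "scene" or "top"; returns a dict with "image" (420x560x3 uint8, red, green, blue), "mtx" (3x3 intrinsics, pixels), "R" (3x3) and "t" (3): a world point X has camera coordinates R X + t. Camera axes: x right, y down, z forward; pixel columns grow to the right and rows downward; lengths in m; the calibration is good to about 2 mm. A picture is of the moment at which its call begins. There is no depth.
- job.close_job(): hands the job in, once; it reports no verdict.
Trained networks look in a picture, given as the dict that the camera call returned (one of the last four; its "shot" number tells which), for a name from the list of things; names that differ only in an ending like _2 or _b are one class to them, and where a whole thing is asked for, a point or a joint stands for the part that bears it (a point fixed in the world has none). Each returns a list of dicts, best first, with "p" (0 to 1); they miss things now and then, are a little off and sometimes report something else, mostly with a low value. They report only what shows in the picture. A call takes as long as a camera call. They do not tell look-alikes from the thing itself.
- eyes.regions_of(picture, label): "region" (420x560 bool, what is visible of it) and "xy" ([column, row] in pixels, amid what is visible of it).
- eyes.landmark_of(picture, label): "xy" ([column, row] in pixels: a listed point, or the origin of a listed thing).
The state is a dict: "time": time; "joint_positions": joint angles; "joint_vel": joint speeds; "joint_torque": joint torques, N m; "ee_pos": TCP position; "eef_rot": TCP orientation; "ft_force": force on the tool from outside, world axes, zero at the start; "torque": the same for the moment, N m; "width": finger opening in m.
Only numpy, scipy, OpenCV 4.12 (cv2) and the standard library are available. Lean on these libraries where they do the work, as an engineer would, in place of code of your own. Each camera call takes 0.05 s, during which the arm holds its last target. There are 200 camera calls.

## Working session

There is one attempt and no reset: what is moved stays moved. The work goes in short steps, Python scripts to look and compute and a tool call to move; the robot and the scene stay as the last step left them, time stands still between calls to the robot, and variables do not carry over. Pictures are saved under pics/ and viewed, about 8 in all and at most 12, crops included, and the job is handed in when it is done.

Besides the shell and the picture viewer there is one more tool, called by a JSON object that holds its "api" and its "payload". play_rows: Moves the arm, as the interface text tells. Shift numbers are shares of 0.2 m and turn numbers shares of 90 degrees, none past 1 either way. Its arguments: {"type":"object","properties":{"motion":{"type":"array","items":{"type":"array","items":{"type":"number"}}},"squeeze":{"type":"number"}},"required":["motion"]}

```bash
mkdir -p pics
cat > h.py <<'E'
import numpy as np, cv2
from bench import r, eyes, job
def shot(n, f=None):
    p=eyes.camera(n)
    if f: cv2.imwrite('pics/'+f, p["image"][:,:,::-1])
    return p
def back(p, xy, z):
    d=np.linalg.inv(p["mtx"])@np.array([xy[0],xy[1],1.]); R=np.array(p["R"]); t=np.array(p["t"])
    d=R.T@d; c=-R.T@t
    return c+d*(z-c[2])/d[2]
E
python3 - <<'E'
from h import *
np.set_printoptions(precision=4,suppress=True)
s=r.read_state(); print(s["time"],s["ee_pos"],s["eef_rot"],s["width"],s["ft_force"])
Z=dict(board=0,red_tray=0,blue_tray=0,green_disc=.045,orange_bar=.046,yellow_square=.046,bird=.04,frit_jar=.04,tweezers=0)
for n in("top","scene"):
    p=shot(n,n+"0.png"); print(n,-np.array(p["R"]).T@p["t"])
    for k,z in Z.items():
        print(k,[(round(d["p"],2),np.round(d["xy"]),back(p,d["xy"],z)) for d in eyes.landmark_of(p,k)[:3]])
        if n=="top": 
            for d in eyes.regions_of(p,k)[:3]: 
                print("   reg",round(d["p"],2),np.round(d["xy"]),d["region"].sum(), back(p,d["xy"],z))
E
```

```text
0.0 [0.2356 0.5785 0.2217] [ 0.1922  0.9814 -0.0007 -0.0001] 0.08715340186598167 [-0.4127 -0.46    0.6735]
top [0.4787 0.03   0.9652]
board [(0.87, array([263., 216.]), array([0.5839, 0.0582, 0.    ]))]
   reg 0.73 [260. 217.] 15332 [0.5823 0.0643 0.    ]
red_tray [(0.57, array([353., 198.]), array([ 0.6204, -0.122 ,  0.    ]))]
   reg 0.58 [354. 197.] 5721 [ 0.6224 -0.124   0.    ]
blue_tray [(0.87, array([174., 235.]), array([0.5489, 0.2352, 0.    ]))]
   reg 0.66 [169. 236.] 5874 [0.5468 0.2448 0.    ]
green_disc [(0.57, array([242., 239.]), array([0.5373, 0.0961, 0.045 ]))]
   reg 0.63 [240. 241.] 152 [0.5327 0.1007 0.045 ]
   reg 0.35 [272. 165.] 257 [0.6783 0.039  0.045 ]
orange_bar [(0.81, array([266., 115.]), array([0.7772, 0.0512, 0.046 ])), (0.65, array([294., 202.]), array([ 0.6056, -0.0023,  0.046 ])), (0.64, array([357., 314.]), array([ 0.3973, -0.1164,  0.046 ]))]
   reg 0.73 [261. 319.] 167 [0.3894 0.0606 0.046 ]
   reg 0.73 [356. 315.] 274 [ 0.3944 -0.1138  0.046 ]
   reg 0.68 [265. 116.] 266 [0.776 0.053 0.046]
yellow_square [(0.42, array([285., 251.]), array([0.5143
[... 1008 characters left out ...]
, 0.0833, 0.045 ]))]
orange_bar [(0.8, array([184., 181.]), array([ 0.4527, -0.12  ,  0.046 ])), (0.78, array([272., 350.]), array([ 0.8408, -0.0263,  0.046 ])), (0.58, array([283., 170.]), array([0.4492, 0.0575, 0.046 ]))]
yellow_square [(0.52, array([269., 191.]), array([0.5187, 0.0213, 0.046 ]))]
bird [(0.69, array([300., 248.]), array([0.6715, 0.0408, 0.04  ])), (0.4, array([268., 190.]), array([0.5038, 0.022 , 0.04  ]))]
frit_jar [(0.84, array([360., 233.]), array([0.6572, 0.1339, 0.04  ])), (0.66, array([268., 190.]), array([0.5072, 0.0219, 0.04  ])), (0.57, array([197., 261.]), array([ 0.6704, -0.1012,  0.04  ]))]
tweezers [(0.62, array([347., 285.]), array([0.7174, 0.0985, 0.    ]))]
```

```bash
python3 -c "
import cv2
a=cv2.imread('pics/top0.png')[90:345,120:400]; cv2.imwrite('pics/top0c.png',cv2.resize(a,None,fx=2.35,fy=2.35,interpolation=cv2.INTER_CUBIC))"
```

```text
(no output)
```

View pics/top0c.png

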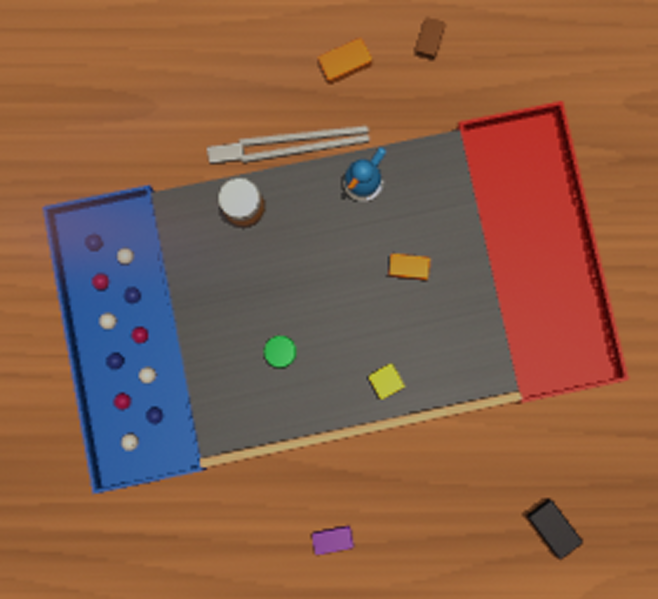

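View pics/scene0.png

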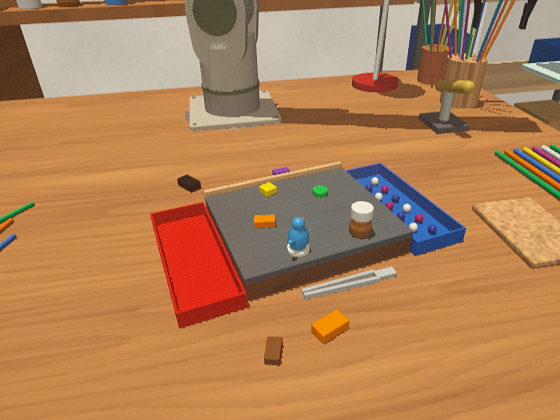

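The board is yawed by about 12°. The red tray is on its right (-y), and the blue tray with beads is on its left. In the top image, the offcuts on the board are green (239,240), orange (294,203) and yellow (285,252). The larger orange block at (266,115) on the bench is the look-alike. Next I'll measure everything in the board frame.

```bash
cat >> h.py <<'E'
def blobs(p):
    h=cv2.cvtColor(p["image"],cv2.COLOR_RGB2HSV); out={}
    for k,lo,hi,z in(("green",50,75,.048),("orange",12,21,.05),("yellow",25,34,.05)):
        m=cv2.inRange(h,(lo,165,110),(hi,255,255)); n,l,st,c=cv2.connectedComponentsWithStats(m)
        out[k]=[(int(st[i,4]),back(p,c[i],z)[:2],cv2.minAreaRect(np.argwhere(l==i)[:,::-1].astype(np.float32))) for i in range(1,n) if st[i,4]>50]
    return out
E
python3 - <<'E'
from h import *
np.set_printoptions(precision=4,suppress=True)
p=shot("top")
C=np.array([(152,190),(461,130),(521,400),(202,467)])/2.35+[120,90]
W=np.array([back(p,c,z)[:2] for c,z in zip(C,(.04,.04,.05,.05))])
fl,fr,nr,nl=W; print(W, [np.linalg.norm(a-b) for a,b in((fl,fr),(nl,nr),(fl,nl),(fr,nr))])
by=((fl-fr)+(nl-nr)); by/=np.linalg.norm(by); bx=np.array([by[1],-by[0]]); cen=W.mean(0)+bx*.004
print("yaw",np.degrees(np.arctan2(bx[1],bx[0])),"cen",cen)
h=cv2.cvtColor(p["image"],cv2.COLOR_RGB2HSV)
for k,v in blobs(p).items():
    for a,w,rr in v:
        # image up=+x,left=+y
        pts=np.array([back(p,q,.05)[:2] for q in cv2.boxPoints(rr)]); print(k,a,w,"board",(w-cen)@bx,(w-cen)@by,"box",((pts-cen)@np.c_[bx,by]).round(3).tolist())
for k,z in(("bird",.04),("frit_jar",.04)):
    w=back(p,eyes.landmark_of(p,k)[0]["xy"],z)[:2]; print(k,(w-cen)@bx,(w-cen)@by)
E
```

```text
[[ 0.6687  0.2081]
 [ 0.7179 -0.0459]
 [ 0.4956 -0.0893]
 [ 0.4449  0.1628]] [np.float64(0.25872533234730577), np.float64(0.2570807638918898), np.float64(0.2283453798417086), np.float64(0.22650041687900563)]
yaw 11.173467896164901 cen [0.5857 0.0597]
green 231 [0.7103 0.5142] board 0.21027545639899287 0.42170696446447786 box [[0.127, 0.438], [0.285, 0.411], [0.284, 0.405], [0.126, 0.432]]
green 79 [0.5383 0.1064] board -0.03747845074293945 0.05498737766759503 box [[-0.039, 0.068], [-0.023, 0.05], [-0.035, 0.04], [-0.052, 0.058]]
green 164 [0.4609 0.508 ] board -0.03555348591004988 0.4639939938428095 box [[-0.095, 0.476], [0.032, 0.454], [0.031, 0.449], [-0.097, 0.47]]
green 102 [ 0.4377 -0.4129] board -0.23681013827367237 -0.43496793403150685 box [[-0.264, -0.396], [-0.208, -0.467], [-0.211, -0.47], [-0.267, -0.399]]
orange 81 [ 0.9133 -0.5042] board 0.2121279021439851 -0.6167311695791878 box [[0.224, -0.588], [0.217, -0.644], [0.203, -0.641], [0.21, -0.585]]
orange 258 [0.8911 0.5387] board 0.39238549350969226 0.4107010203976532 box [[0.413, 0.442], [0.399, 0.354], [0.363, 0.358], [
[... 10958 characters left out ...]

orange 133 [ 0.2144 -0.4184] board -0.4569336880858989 -0.3970741953900117 box [[-0.44, -0.355], [-0.458, -0.443], [-0.47, -0.44], [-0.452, -0.351]]
orange 61 [ 0.2139 -0.242 ] board -0.42324687669180516 -0.2239851136191261 box [[-0.415, -0.199], [-0.425, -0.247], [-0.43, -0.246], [-0.42, -0.198]]
yellow 86 [ 0.5933 -0.4062] board -0.08285073242256887 -0.45851659051785204 box [[-0.127, -0.443], [-0.035, -0.471], [-0.036, -0.475], [-0.128, -0.447]]
yellow 102 [0.5127 0.0201] board -0.07927628539154548 -0.024703779198279735 box [[-0.073, -0.013], [-0.068, -0.033], [-0.088, -0.039], [-0.093, -0.018]]
bird 0.08406490280073854 -0.03840963325236561
frit_jar 0.08287080471950899 0.05636140566658455
```

{"api": "play_rows", "payload": {"motion": [[-0.18,-0.12,0,0,0,0,9],[-0.36,-0.24,0,0,0,0,9],[-0.54,-0.36,0,0,0,0,9],[-0.71,-0.475,0,0,0,0,9],[-0.89,-0.595,0,0,0,0,9]]}}

```text
time: 2.22
ee_pos: [0.3563, 0.4004, 0.2227]
eef_rot: [0.192, 0.981, 0.0, 0.0]
ft_force: [-0.3, 0.5, 0.4]
width: 0.0456
```

{"api": "play_rows", "payload": {"motion": [[-0.18,-0.12,0,0,0,0,9],[-0.36,-0.24,0,0,0,0,9],[-0.54,-0.36,0,0,0,0,9],[-0.71,-0.475,0,0,0,0,9],[-0.89,-0.595,0,0,0,0,9]]}}

```text
time: 2.85
ee_pos: [0.4763, 0.2231, 0.2228]
eef_rot: [0.192, 0.981, 0.0, 0.0]
ft_force: [0.6, 0.9, -0.9]
width: 0.0083
```

{"api": "play_rows", "payload": {"motion": [[-0.18,-0.12,0,0,0,0.11,9],[-0.36,-0.24,0,0,0,0.22,9],[-0.54,-0.36,0,0,0,0.33,9],[-0.71,-0.475,0,0,0,0.44,9],[-0.89,-0.595,0,0,0,0.55,9]]}}

```text
time: 3.48
ee_pos: [0.5963, 0.0459, 0.2227]
eef_rot: [0.587, 0.809, 0.0, 0.0]
ft_force: [0.5, 0.6, -0.1]
width: 0.0077
```

{"api": "play_rows", "payload": {"motion": [[0,0,0,0,0,0.08,9],[0,0,0,0,0,0.08,9],[0,0,0,0,0,0.08,9]]}}

```text
time: 3.85
ee_pos: [0.5954, 0.0476, 0.2226]
eef_rot: [0.634, 0.774, 0.0, -0.0]
ft_force: [0.1, 0.3, 0.6]
width: 0.0079
```

```bash
cat >> h.py <<'E'
from scipy.spatial.transform import Rotation as Ro
cen=np.array([.5857,.0597]); a=np.radians(11.2); bx=np.array([np.cos(a),np.sin(a)]); by=np.array([-bx[1],bx[0]])
def go(x,y,z):
    s=r.read_state(); T=Ro.from_quat(s["eef_rot"]).as_matrix(); w=np.r_[cen+x*bx+y*by,z]; e=s["ee_pos"]
    d=(e[:2]-cen); print("t",s["time"],"board",(d@bx).round(4),(d@by).round(4),"z",e[2].round(4),"ty ang",np.degrees(np.arctan2(T[1,1],T[0,1])).round(1),"tilt",T[:,2].round(3),"w",round(s["width"],4),"F",np.round(s["ft_force"],1),"j",np.round(s["joint_positions"],2))
    print("shift",(T.T@(w-e)/.2).round(3))
E
python3 -c "
from h import *
go(.006,-.015,.044)"
```

```text
t 3.85 board 0.0072 -0.0138 z 0.2226 ty ang 11.4 tilt [-0.  0. -1.] w 0.0079 F [0.1 0.3 0.6] j [-0.54  0.28  0.47  1.56 -0.13  1.33  0.14]
shift [-0.007 -0.006  0.893]
```

{"api": "play_rows", "payload": {"motion": [[0,0,0.25,0,0,0,9],[0,0,0.5,0,0,0,9],[0,0,0.7,0,0,0,9],[0,0,0.84,0,0,0,9],[0,0,0.89,0,0,0,9]]}}

```text
time: 4.47
ee_pos: [0.5945, 0.0474, 0.0431]
eef_rot: [0.634, 0.773, -0.001, -0.001]
ft_force: [0.4, -0.2, -0.3]
width: 0.0076
```

```bash
python3 -c "
from h import *
shot('scene','s1.png')
go(.006,-.145,.044)"
```

```text
t 4.525 board 0.0064 -0.0139 z 0.0429 ty ang 11.3 tilt [-0.002 -0.    -1.   ] w 0.0078 F [-0.6 -0.3 -1. ] j [-0.49  0.46  0.42  1.75 -0.22  0.99  0.21]
shift [-0.655 -0.003 -0.006]
```

View pics/s1.png

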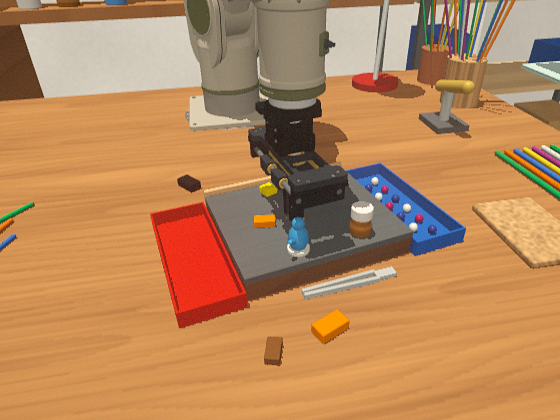

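The fingers are down behind the orange bar (265,221), with the bird and jar clear. Sweeping now.

{"api": "play_rows", "payload": {"motion": [[-0.07,0,0,0,0,0,9],[-0.14,0,0,0,0,0,9],[-0.22,0,0,0,0,0,9],[-0.3,0,0,0,0,0,9],[-0.38,0,0,0,0,0,9]]}}

```text
time: 5.15
ee_pos: [0.6106, -0.0292, 0.0447]
eef_rot: [0.635, 0.772, 0.0, 0.0]
ft_force: [-0.8, 0.1, 0.2]
width: 0.0079
```

{"api": "play_rows", "payload": {"motion": [[-0.08,0,0,0,0,0,9],[-0.16,0,0,0,0,0,9],[-0.23,0,0,0,0,0,9],[-0.3,0,0,0,0,0,9],[-0.3,0,0,0,0,0,9]]}}

```text
time: 5.78
ee_pos: [0.6219, -0.0882, 0.0445]
eef_rot: [0.636, 0.772, -0.0, 0.0]
ft_force: [-0.5, 0.3, 0.5]
width: 0.008
```

```bash
python3 -c "
from h import *
shot('scene','s2.png')
go(-.079,.02,.1)"
```

```text
t 5.825 board 0.007 -0.1509 z 0.0444 ty ang 11.1 tilt [-0.  0. -1.] w 0.0077 F [-0.4  0.7  0.1] j [-0.28  0.52  0.45  1.66 -0.26  1.02  0.45]
shift [ 0.854 -0.432 -0.278]
```

View pics/s2.png

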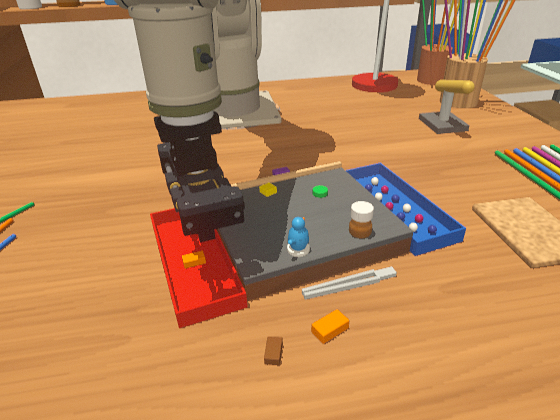

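The bar is in the red tray (194,259). Yellow is next.

{"api": "play_rows", "payload": {"motion": [[0,0,-0.25,0,0,0,9],[0.2,-0.1,-0.28,0,0,0,9],[0.42,-0.21,-0.28,0,0,0,9],[0.64,-0.32,-0.28,0,0,0,9],[0.85,-0.43,-0.28,0,0,0,9]]}}

```text
time: 6.45
ee_pos: [0.5034, 0.0658, 0.1006]
eef_rot: [0.634, 0.773, 0.0, -0.0]
ft_force: [0.0, 1.1, 0.3]
width: 0.0076
```

{"api": "play_rows", "payload": {"motion": [[0,0,0,0,0,0,9],[0,0,0.12,0,0,0,9],[0,0,0.23,0,0,0,9],[0,0,0.28,0,0,0,9],[0,0,0.28,0,0,0,9]]}}

```text
time: 7.08
ee_pos: [0.5046, 0.0633, 0.0443]
eef_rot: [0.635, 0.772, -0.0, -0.0]
ft_force: [0.7, -0.9, 1.5]
width: 0.0076
```

```bash
python3 -c "
from h import *
shot('scene','s3.png')
go(-.079,-.148,.044)"
```

```text
t 7.125 board -0.0785 0.0193 z 0.0449 ty ang 11.1 tilt [ 0. -0. -1.] w 0.0076 F [ 0.9  0.4 -0. ] j [-0.58  0.27  0.41  1.98 -0.14  0.92  0.09]
shift [-0.837 -0.002  0.004]
```

View pics/s3.png

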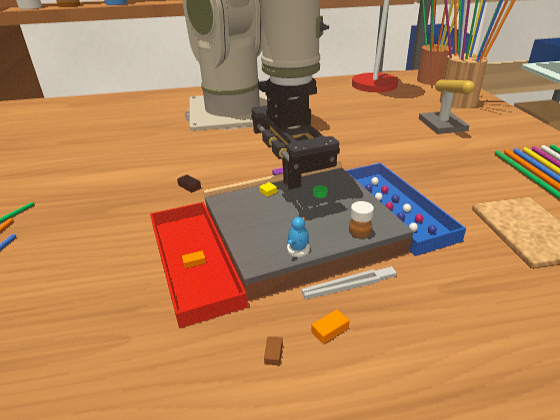

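The fingers are behind the yellow square (268,188) and clear of the green disc (320,191).

{"api": "play_rows", "payload": {"motion": [[-0.08,0,0,0,0,0,9],[-0.16,0,0,0,0,0,9],[-0.25,0,0,0,0,0,9],[-0.34,0,0,0,0,0,9],[-0.43,0,0,0,0,0,9]]}}

```text
time: 7.75
ee_pos: [0.5217, -0.0228, 0.045]
eef_rot: [0.636, 0.772, 0.0, 0.0]
ft_force: [0.0, -0.2, -0.3]
width: 0.0079
```

{"api": "play_rows", "payload": {"motion": [[-0.09,0,0,0,0,0,9],[-0.18,0,0,0,0,0,9],[-0.27,0,0,0,0,0,9],[-0.36,0,0,0,0,0,9],[-0.43,0,0,0,0,0,9]]}}

```text
time: 8.38
ee_pos: [0.538, -0.1073, 0.0449]
eef_rot: [0.636, 0.772, 0.0, 0.0]
ft_force: [-0.3, 0.5, 0.6]
width: 0.0078
```

```bash
python3 -c "
from h import *
shot('scene','s4.png')
go(-.037,.1,.1)"
```

```text
t 8.425 board -0.0795 -0.1563 z 0.0449 ty ang 11.0 tilt [ 0.001 -0.001 -1.   ] w 0.0078 F [-0.4 -2.5  0.3] j [-0.3   0.36  0.49  1.88 -0.21  0.95  0.48]
shift [ 1.282  0.207 -0.277]
```

View pics/s4.png

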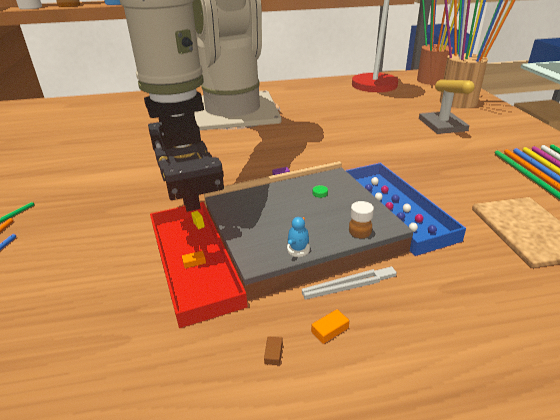

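{"api": "play_rows", "payload": {"motion": [[0,0,-0.25,0,0,0,9],[0.2,0.04,-0.28,0,0,0,9],[0.42,0.08,-0.28,0,0,0,9],[0.64,0.14,-0.28,0,0,0,9],[0.85,0.2,-0.28,0,0,0,9]]}}

```text
time: 9.05
ee_pos: [0.5443, 0.0708, 0.1008]
eef_rot: [0.635, 0.772, 0.0, -0.0]
ft_force: [0.8, -0.5, -0.0]
width: 0.0081
```

{"api": "play_rows", "payload": {"motion": [[0.12,0,0,0,0,0,9],[0.25,0,0,0,0,0,9],[0.37,0,0,0,0,0,9],[0.43,0,0,0,0,0,9],[0.43,0,0,0,0,0,9]]}}

```text
time: 9.68
ee_pos: [0.5276, 0.154, 0.1006]
eef_rot: [0.635, 0.773, 0.0, -0.0]
ft_force: [0.3, -0.7, -0.0]
width: 0.0083
```

```bash
python3 -c "
from h import *
p=shot('scene','s5.png')
d=eyes.landmark_of(p,'green_disc')[:1]+eyes.regions_of(p,'green_disc')[:1]
for q in d: w=back(p,q['xy'],.047)[:2]-cen; print(q['p'],q['xy'],w@bx,w@by)
q=eyes.landmark_of(p,'yellow_square')[0]; w=back(p,q['xy'],.009)[:2]-cen; print(q['p'],q['xy'],w@bx,w@by)
cv2.imwrite('pics/s5c.png',cv2.resize(p['image'][150:330,130:430,::-1],None,fx=2.5,fy=2.5,interpolation=cv2.INTER_CUBIC))
go(-.037,.1,.044)"
```

```text
0.65 [319.5, 191.4] -0.03616636309036514 0.051538460635408616
0.54 [319.7, 192.1] -0.0339965890530962 0.050862117719630034
0.44 [196.6, 218.0] -0.097400976740774 -0.1473831365745666
t 9.875 board -0.0386 0.1022 z 0.1006 ty ang 11.0 tilt [ 0. -0. -1.] w 0.0081 F [-0.5 -0.2  0.3] j [-0.69  0.28  0.37  1.83 -0.11  1.06 -0.08]
shift [-0.011  0.008  0.283]
```

View pics/s5c.png

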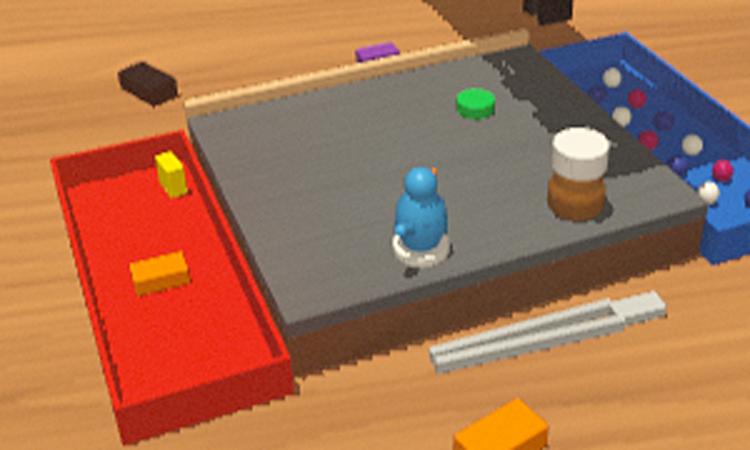

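Yellow is in the red tray standing on its edge, and the bar lies flat there. The bystanders haven't moved. The green disc is still at board (-0.036, 0.052), so I'll descend and sweep it.

{"api": "play_rows", "payload": {"motion": [[0,0.01,0.12,0,0,0,9],[0,0.01,0.23,0,0,0,9],[0,0.01,0.28,0,0,0,9],[0,0.01,0.28,0,0,0,9],[-0.06,0.01,0.28,0,0,0,9]]}}

```text
time: 10.5
ee_pos: [0.5325, 0.1428, 0.0454]
eef_rot: [0.635, 0.773, 0.001, 0.0]
ft_force: [-0.5, -0.3, -0.5]
width: 0.008
```

{"api": "play_rows", "payload": {"motion": [[-0.07,0,0,0,0,0,9],[-0.14,0,0,0,0,0,9],[-0.21,0,0,0,0,0,9],[-0.28,0,0,0,0,0,9],[-0.35,0,0,0,0,0,9]]}}

```text
time: 11.12
ee_pos: [0.5456, 0.0726, 0.0445]
eef_rot: [0.635, 0.772, 0.0, -0.0]
ft_force: [0.9, 0.7, -0.5]
width: 0.0081
```

```bash
python3 -c "
from h import *
p=shot('scene','s6.png')
for q in eyes.landmark_of(p,'green_disc')[:1]: w=back(p,q['xy'],.045)[:2]-cen; print(q['p'],q['xy'],w@bx,w@by)
go(-.037,-.155,.044)"
```

```text
0.73 [290.5, 197.3] -0.04128108654195041 0.0013040306371387119
t 11.225 board -0.0369 0.0192 z 0.0445 ty ang 11.0 tilt [ 0.    -0.001 -1.   ] w 0.008 F [-0.2 -0.7 -0.4] j [-0.55  0.36  0.39  1.87 -0.16  0.95  0.11]
shift [-0.871  0.002  0.003]
```

{"api": "play_rows", "payload": {"motion": [[-0.07,0,0,0,0,0,9],[-0.14,0,0,0,0,0,9],[-0.22,0,0,0,0,0,9],[-0.3,0,0,0,0,0,9],[-0.38,0,0,0,0,0,9]]}}

```text
time: 11.85
ee_pos: [0.5604, -0.0022, 0.0446]
eef_rot: [0.635, 0.772, 0.0, 0.0]
ft_force: [-0.7, -0.1, 0.6]
width: 0.0079
```

{"api": "play_rows", "payload": {"motion": [[-0.08,0,0,0,0,0,9],[-0.17,0,0,0,0,0,9],[-0.26,0,0,0,0,0,9],[-0.35,0,0,0,0,0,9],[-0.47,0,0,0,0,0,9]]}}

```text
time: 12.48
ee_pos: [0.5786, -0.0939, 0.0445]
eef_rot: [0.635, 0.773, 0.0, -0.0]
ft_force: [0.3, 0.5, 0.0]
width: 0.0081
```

{"api": "play_rows", "payload": {"motion": [[0,0,-0.15,0,0,0,9],[0,0,-0.4,0,0,0,9],[0.2,0,-0.6,0,0,0,9],[0.5,0,-0.6,0,0,0,9],[0.8,0,-0.6,0,0,0,9]]}}

```text
time: 13.1
ee_pos: [0.5475, 0.0647, 0.1653]
eef_rot: [0.636, 0.772, 0.001, 0.0]
ft_force: [1.1, 1.1, -0.6]
width: 0.0081
```

```bash
python3 -c "
from h import *
p=shot('scene'); q=shot('top')
for k in('green_disc','orange_bar','yellow_square'):
  for n in(p,q):
    for d in eyes.landmark_of(n,k)[:3]: w=back(n,d['xy'],.009)[:2]-cen; print(k,d['p'],np.round(d['xy']),(w@bx).round(3),(w@by).round(3))
for k,z in(('bird',.04),('frit_jar',.04),('tweezers',0)):
  for d in eyes.landmark_of(p,k)[:1]: print(k,d['xy'],back(p,d['xy'],z))
A=cv2.resize(p['image'][150:330,130:430,::-1],(700,420)); B=q['image'][90:270,130:430,::-1]
cv2.imwrite('pics/s7.png',A); cv2.imwrite('pics/t7.png',cv2.resize(B,(700,420)))
go(0,0,.2)"
```

```text
green_disc 0.73 [192. 240.] -0.041 -0.167
green_disc 0.64 [351. 217.] -0.039 -0.171
orange_bar 0.87 [194. 256.] 0.001 -0.173
orange_bar 0.82 [274. 348.] 0.204 -0.121
orange_bar 0.67 [329. 325.] 0.198 -0.047
orange_bar 0.9 [352. 312.] -0.218 -0.131
orange_bar 0.56 [347. 193.] 0.009 -0.174
orange_bar 0.52 [264. 117.] 0.195 -0.042
yellow_square 0.69 [200. 223.] -0.081 -0.145
yellow_square 0.59 [346. 239.] -0.08 -0.15
bird [298.3, 247.2] [0.67003862 0.03912745 0.04      ]
frit_jar [359.7, 228.6] [0.6457527  0.13764469 0.04      ]
tweezers [349.4, 282.5] [0.71293946 0.10281817 0.        ]
t 13.65 board -0.0368 0.0104 z 0.1645 ty ang 11.0 tilt [-0. -0. -1.] w 0.0076 F [-0.3  0.2  0.1] j [-0.55  0.21  0.4   1.76 -0.09  1.19  0.07]
shift [-0.052  0.184 -0.178]
```

View pics/s7.png

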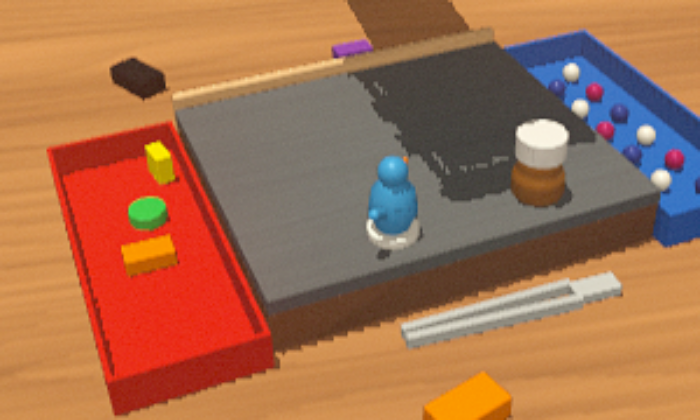

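View pics/t7.png

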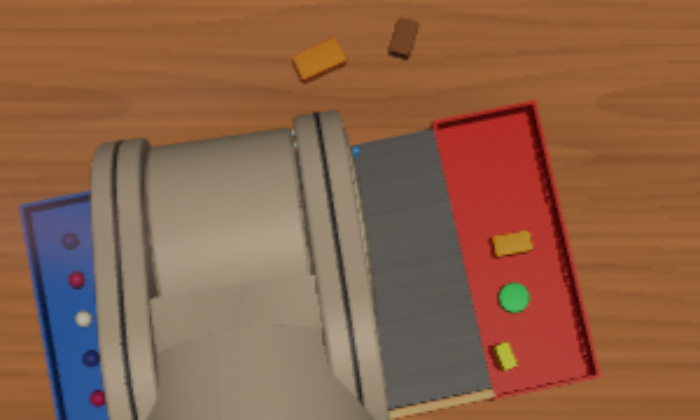

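All three are in the red tray at rest, the bystanders haven't visibly moved, and the arm is clear. Handing in.

```bash
python3 -c "
from h import *
print(job.close_job())"
```

```text
the job is handed in; nothing more can be done
None
```

I swept the orange bar, yellow square and green disc over the board's edge into the red tray, one at a time. I used the nearly closed fingertips about 4 mm above the steel, lifted nothing, and handed the job in at about 14 s of the 64 s.

- **Offcuts:** In the last pictures, the scene and top cameras put all three inside the red tray, agreeing to within about 8 mm. The green disc and orange bar lie flat. The yellow square stands on its edge, with its centre 13–18 mm inside the tray's board-side edge.
- **Bystanders:** In the last scene-camera picture, the bird, jar and tweezers were upright and where they began. The networks put the bird and tweezers within about 6 mm of their first scene-camera estimates. The jar read about 12 mm off, which I put down to noise because the picture showed no movement and the fingers never went near it. In the last top picture the arm hid the jar and tweezers, so that view could not confirm them.
- **Forces:** Readings were about 3 N or less whenever I checked, and the arm was clear of everything at the end.

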